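# Pencil the glue seam of a cue blank, then hold the index plunger back

## Task

Take the pencil out of its wooden block and, its point lightly touching, draw it slowly and steadily (about 3 cm a second) along the glue seam on the top face of the square cue blank, over the whole length from the tailstock end to the chuck, then stand the pencil back in its block. After that take the black knob on top of the headstock, pull the index plunger straight up as far as it goes and finish while still holding it fully back, so that I can roll the blank to its next face. Do not turn the blank yourself, and leave the other things on the bench alone.

Things in the scene. Friction and masses are not known exactly. Their poses are not given: they have to be found in the camera images.
- blank_mid (a point): square cue blank, 32 x 32 mm, level in the jig, origin on the spindle axis (85 mm above the bench), z up. Visible wood runs along its y from -140 mm (tailstock end) to +107 mm (chuck jaws, 12 mm higher than the top face). Glued from light and dark quarters: the seam is the straight border of light and dark wood along the middle of the top face (x = 0, z = +16 mm, 101 mm above the bench)
- seam_tail (a point): a point on the seam, on the top face, 20 mm in from the blank's tailstock end; the line is to begin here or nearer that end
- seam_head (a point): a point on the seam, on the top face, 20 mm short of the chuck jaws; the line is to end here or nearer the jaws
- pencil: deep-hole marking pencil, point down in its block; origin on its axis at the shoulder under the black barrel (16 mm diameter, 86 mm long, then a cap up to 100 mm above the shoulder); below the shoulder a 6 mm steel nose 42 mm long, and the lead: the tip is 48 mm below the origin. About 45 g; z points up along the pencil
- pencil_mid (a point): a point on the pencil's axis, half-way up the barrel and cap, 50 mm above the shoulder, 98 mm above the lead's tip: a good height to grasp
- pencil_tip (a point): the point of the lead. The lead is cushioned: it gives up to 4 mm into the nose against a light spring (1 N to 2 N)
- block: the pencil's wooden block, 50 x 50 x 55 mm, standing fixed on the bench; origin under its centre
- block_hole0 (a point): centre of the mouth of the block's round upright hole, at the middle of its top (55 mm above the bench): 11 mm wide, 52 mm deep. The pencil's nose goes into it and the shoulder of the barrel rests on the block's top
- knob (a point): middle of the index plunger's black knob on top of the headstock: 29 mm diameter, 18 mm high, 181 mm above the bench when seated. Below it lie a 20 mm barrel and a 34 mm wide flat bracket, top at 146 mm. Pulls straight up
- plunger (a joint): lift of the index plunger in m: 0 seated, 0.014 fully back against its stop. A spring pulls it down, 6 N seated and 12 N fully back; the pin goes 8 mm into its hole in the rim of the index plate
- blank (a joint): turn of the blank (with spindle, chuck and index plate) about its long axis, rad; 0 at the start with the pin in its hole
- jig: the indexing jig, fixed on the bench: aluminium bed 540 x 90 mm, 20 mm high, running along its own y axis with the grey headstock (146 mm high) at +y and the tailstock (up to 141 mm high) at -y; origin under the bed at blank y = 0; the blank and knob are carried by it
- ferrules: bystander: low grey tray of ferrules, 90 x 60 x 28 mm, fixed
- chalk: bystander: chalk cube, 22 mm
- sander: bystander: cork sanding block, 50 x 90 x 30 mm
- glue: bystander: white glue bottle, 48 mm diameter, 130 mm tall
- tin: bystander: round tin, 64 mm diameter, 50 mm tall
- mallet: bystander: hammer lying down behind the jig
- offcut: bystander: offcut of square blank, 32 x 110 x 32 mm, behind the jig
There are look-alikes about, which are no part of the job. Of the things that look like the block, take the one that is farthest from the robot's base at the start.

How it is judged:
On the way, in this order (a step that is already met when the one before it is completed fails the run):
1. the pencil's point touches the seam at the tailstock end of the blank (contact force between pencil and blank above 0.15 N and x of pencil_tip in the frame of blank_mid between -0.004 and 0.004 m and y of pencil_tip in the frame of blank_mid between -0.142 and -0.105 m), for 0.1 s.
2. the point is drawn along the seam, a quarter of the way (contact force between pencil and blank above 0.15 N and x of pencil_tip in the frame of blank_mid between -0.004 and 0.004 m and y of pencil_tip in the frame of blank_mid between -0.08 and -0.05 m), for 0.1 s.
3. half-way along the seam (contact force between pencil and blank above 0.15 N and x of pencil_tip in the frame of blank_mid between -0.004 and 0.004 m and y of pencil_tip in the frame of blank_mid between -0.025 and 0.005 m), for 0.1 s.
4. three quarters of the way along the seam (contact force between pencil and blank above 0.15 N and x of pencil_tip in the frame of blank_mid between -0.004 and 0.004 m and y of pencil_tip in the frame of blank_mid between 0.025 and 0.055 m), for 0.1 s.
5. the line reaches the chuck end of the seam (contact force between pencil and blank above 0.15 N and x of pencil_tip in the frame of blank_mid between -0.004 and 0.004 m and y of pencil_tip in the frame of blank_mid between 0.075 and 0.108 m), for 0.1 s.
6. the pencil stands in its block again, let go (horizontal distance between pencil_tip and block_hole0 below 0.007 m and z of pencil_tip in the frame of block_hole0 below -0.04 m and angle between pencil_mid's own z axis and vertical below 0.15 rad and contact force between the fingers and pencil below 0.05 N), for 0.2 s.
7. the index plunger is pulled fully back in the fingers (value of joint plunger above 0.011 m and contact force between the fingers and plunger above 2 N), for 0.3 s.
At the end, for the whole second after the job is handed in: the fingers hold the plunger at least 11 mm up of its 14 mm stroke (the pin is clear at 8 mm); the pencil stands untouched in its block, within 9 degrees of upright, tip within 7 mm of the hole's axis and 40 mm or more deep; the blank has turned less than 0.06 rad (all of step 6 and all of step 7 and value of joint blank between -0.06 and 0.06 rad); the arm keeps its last pose, push and grip.
It fails at once if the pencil marks the blank more than 6 mm off the seam (contact force between pencil and blank above 0.15 N and (x of pencil_tip in the frame of blank_mid above 0.006 m or x of pencil_tip in the frame of blank_mid below -0.006 m)).
It fails at once if the pencil is pressed hard on the blank (over 15 N) (contact force between pencil and blank above 15 N).
It fails at once if the pencil is drawn fast (over 12 cm a second) over the blank (contact force between pencil and blank above 0.15 N and linear speed of pencil above 0.12 m/s).
It fails at once if the plunger is pulled out while the line is being drawn (contact force between pencil and blank above 0.15 N and value of joint plunger above 0.004 m).
It fails at once if another thing on the bench is moved by more than 2 cm (distance of any of chalk, sander, glue, tin, mallet, offcut from where it was at the start of the episode above 0.02 m).
It also fails if it takes over 72 s, if anything falls off the work surface, if the arm or the gripper's body presses on something with over 40 N, if the wrist force passes 120 N, or if a joint passes its speed limit or range.

## Robot

A 7-joint arm with a two-finger parallel gripper is mounted at the origin on the work surface. World frame = base frame: x ahead of the robot, y to its left, z up, the work surface at z = 0. Lengths are in m, angles in rad, forces in N, time in s.
With the tool pointing down it reaches from about 0.35 to 0.9 m from the base axis. Payload 8.1 kg.
Tool frame: the origin (TCP) lies midway between the tips of the shut fingers; the grasp point (between the pads) lies 19 mm behind it; z points along the fingers, y is the line along which they close (so a half turn about z gives the same grasp; the last joint's range is limited). The gripper opens to 92 mm and grips with 3 to 60 N. Pads are 19 mm wide; open, the fingers measure 130 mm over their backs; the gripper's body (75 mm by 190 mm) begins 47 mm behind the grasp point.
Start: joints at [1.075, 0.434, 0.025, 1.573, -0.012, 1.134, -0.075], TCP at [0.239, -0.577, 0.227] pointing down, gripper open.
Joint ranges: [-2.62, 2.62], [-0.44, 2.09], [-1.27, 1.32], [0.08, 2.57], [-1.32, 4.46], [0.12, 2], [-2.74, 2.74]. Speed limits (rad/s): [2.22, 2.22, 3.01, 3.01, 3.14, 3.14, 3.14].

## Interface

Orientations are given as a rotation vector (axis times angle).
In Python, from cell import arm gives the robot as it stands.
- The arm moves only by the tool move_arm, never from a script. Its argument "motion" is a list of rows, each an object of numbers: "tx", "ty", "tz": the shift along the tool's x, y, z normalised to -1 to 1, where 1 is 1000 mm; "twist": the turn about the tool's z normalised to -1 to 1, where 1 is pi/2 rad. In form: [{"tx": .., "ty": .., "tz": .., "twist": ..}, ...]. A call has 1 to 12 rows; each row shifts and turns the commanded pose from where the row before left it, along the tool's axes as they then stand; what a row does not reach is not made up. A row lasts 1/10 s, in which the tool goes at most 50 mm and 8.59 degrees, less where a joint would pass 70% of its speed; a pose out of reach is approached as far as the arm can. A call with a number of a shift or a turn outside -1 to 1 is refused whole. A call with a gripper value outside its range is refused whole. "gripper" is the gripper's target within -1 to 1 (shut at 1, half-way at 0, fully open at -1), set as the call begins (left out, the last holds). The fingers move at their own pace and stop on an object; "squeeze" is the grip in N (left out, the last holds). Time passes only in rows, so rows that do not move let the fingers close. It gives the time, the measured TCP pose, the force, the opening and the grip force at its end, in the units of the state.
- arm.observe(): the state, without advancing time (a new reading comes with each control period).
- arm.get_image(name): name is "scene" or "top" or "wrist"; returns the picture (480x640x3 uint8, red, green, blue); there is no depth.
- arm.calibration(name): a dict with "K" (3x3 intrinsics, pixels), "T" (4x4, takes a point from camera to world coordinates). Camera axes: x right, y down, z forward; pixel columns grow to the right and rows downward; lengths in m; the calibration is good to about 2 mm. A picture is of the moment at which its call begins: read the wrist's pose just before it. calibration takes no time and is no camera call; for the wrist camera it gives the pose at the moment of the call.
- arm.sign_off(): hands the job in; it is judged then, once.
Trained networks look in the newest picture that a camera, given by its name, has taken for a name from the list of things; names that differ only in an ending like _2 or _b are one class to them, and where a whole thing is asked for, a point or a joint stands for the part that bears it (a point fixed in the world has none). Each returns a list of dicts, best first, with "conf" (0 to 1); they miss things now and then, are a little off and sometimes report something else, mostly with a low value. They report only what shows in the picture. A call takes as long as a camera call. They do not tell look-alikes from the thing itself.
- arm.look_for(camera, query): "point" ([column, row] as shares, 0 to 1, of the picture: columns of its width, rows of its height, amid what is visible of it).
- arm.regions_of(camera, query): "region" (480x640 bool, what is visible of it) and "point" ([column, row] as shares, 0 to 1, of the picture: columns of its width, rows of its height, amid what is visible of it).
- arm.place_of(camera, query): "point" ([column, row] as shares, 0 to 1, of the picture: columns of its width, rows of its height: a listed point, or the origin of a listed thing).
The state is a dict: "clock": time; "joints": joint angles; "dq": joint speeds; "joint_efforts": joint torques, N m; "position": TCP position; "ee_rot": TCP orientation; "force": force on the tool from outside, world axes, zero at the start; "ft_torque": the same for the moment, N m; "width": opening from 0.0 (shut) to 1.0 (fully open); "gripper_force": force on a finger pad.
Only numpy, scipy, OpenCV 4.12 (cv2) and the standard library are available. Lean on these libraries where they do the work, as an engineer would, in place of code of your own. Each camera call takes 0.05 s, during which the arm holds its last target. There are 200 camera calls.

## Working session

There is one attempt and no reset: what is moved stays moved. The work goes in short steps, Python scripts to look and compute and a tool call to move; the robot and the scene stay as the last step left them, time stands still between calls to the robot, and variables do not carry over. Pictures are saved under pics/ and viewed, at most 10 in all, crops included, and the job is handed in when it is done.

Besides the shell and the picture viewer there is one more tool, called after "Request:" as name([rows], argument=value, ...), one row to a line, values as JSON. move_arm: Moves the arm, as the interface text tells. Scaled input: -1 to 1 covers 1000 mm each way for a shift and pi/2 rad each way for a turn. Its arguments: {"type":"object","properties":{"motion":{"type":"array","items":{"type":"object","properties":{"tx":{"type":"number"},"ty":{"type":"number"},"tz":{"type":"number"},"twist":{"type":"number"}}}},"gripper":{"type":"number"},"squeeze":{"type":"number"}},"required":["motion"]}

```bash
mkdir -p pics; cat > h.py <<'E'
from cell import arm
import numpy as np, cv2
from scipy.spatial.transform import Rotation as R
def ray(cam,pt,z):
    c=arm.calibration(cam);K=np.array(c["K"]);T=np.array(c["T"])
    d=T[:3,:3]@np.linalg.solve(K,[pt[0]*640,pt[1]*480,1]);o=T[:3,3]
    return o+d*(z-o[2])/d[2]
def px(cam,p):
    c=arm.calibration(cam);K=np.array(c["K"]);T=np.array(c["T"])
    q=K@(T[:3,:3].T@(np.array(p)-T[:3,3]));return q[:2]/q[2]
def save(cam,name,box=None,s=1):
    im=arm.get_image(cam)
    if box: im=im[box[1]:box[3],box[0]:box[2]]
    cv2.imwrite('pics/'+name,cv2.resize(im[:,:,::-1],None,fx=s,fy=s,interpolation=cv2.INTER_CUBIC))
E
python3 - <<'E'
from h import *
np.set_printoptions(precision=4,suppress=True)
save('top','t0.png');save('scene','s0.png')
H={'blank_mid':.085,'seam_tail':.101,'seam_head':.101,'pencil_mid':.105,'block_hole0':.055,'knob':.181,'block':0,'jig':0}
for cam in('top','scene'):
  for q,z in H.items():
    for d in arm.place_of(cam,q)[:4]:
      print(cam,q,round(d['conf'],2),np.array(d['point'])*[640,480],ray(cam,d['point'],z)[:2])
s=arm.observe();print(s['position'],s['ee_rot'],s['clock'],s['width'],s['force'])
print(arm.calibration('top')['T'][:3] if 0 else np.array(arm.calibration('top')['T']))
E
```

```text
top blank_mid 0.7 [315.712 208.896] [ 0.5864 -0.0075]
top blank_mid 0.47 [369.216 272.208] [ 0.4135 -0.1528]
top seam_tail 0.9 [359.808 204.48 ] [ 0.5961 -0.1273]
top seam_tail 0.29 [486.208 234.192] [ 0.5169 -0.4689]
top seam_head 0.77 [288.    209.904] [0.5794 0.0673]
top pencil_mid 0.6 [248.576 274.704] [0.4033 0.1677]
top pencil_mid 0.18 [370.304 272.016] [ 0.4123 -0.1535]
top block_hole0 0.79 [331.584 291.216] [ 0.3633 -0.0525]
top block_hole0 0.73 [199.616 359.376] [0.1812 0.2981]
top block_hole0 0.67 [245.696 273.888] [0.4093 0.1831]
top block_hole0 0.6 [240.512 314.496] [0.2994 0.1936]
top knob 0.66 [229.696 206.784] [0.5687 0.2091]
top block 0.92 [204.928 352.896] [0.1932 0.2978]
top block 0.84 [245.376 317.28 ] [0.2914 0.1887]
top block 0.64 [251.2   278.784] [0.3997 0.1756]
top jig 0.57 [317.312 214.704] [ 0.588  -0.0117]
scene blank_mid 0.87 [290.624 271.92 ] [ 0.5829 -0.0224]
scene seam_tail 0.68 [259.392 242.4  ] [ 0.5923 -0.1311]
scene seam_head 0.8 [320.192 290.688] [0.5705 0.0697]
scene pencil_mid 0.57 [403.008 284.016] [0.4204 0.1808]
scene block_hole0 0.85 [503.808 269.712] [0.1777 0.2969]
scene block_hole0 0.78 [441.088 267.888] [0.2876 0.1935]
scene block_hole0 0.75 [401.6   291.408] [0.4094 0.1757]
scene block_hole0 0.58 [344.832 225.792] [ 0.3728 -0.0593]
scene knob 0.58 [370.688 316.416] [0.5662 0.2154]
scene block 0.97 [495.872 282.912] [0.1819 0.2969]
scene block 0.85 [433.088 277.584] [0.2883 0.1827]
scene block 0.56 [395.008 307.488] [0.4247 0.1783]
scene block 0.56 [346.88  236.592] [ 0.3622 -0.0596]
scene jig 0.86 [295.488 294.72 ] [ 0.5846 -0.009 ]
[ 0.2392 -0.5774  0.2268] [ 3.0811  0.6129 -0.0001] 0.9 1.00219359590547 [0.7449 0.0084 0.5373]
[[ 0.0046 -0.9877  0.1563  0.3089]
 [-0.9998 -0.0073 -0.017  -0.0167]
 [ 0.0179 -0.1562 -0.9876  1.3324]
 [ 0.      0.      0.      1.    ]]
```

View pics/t0.png

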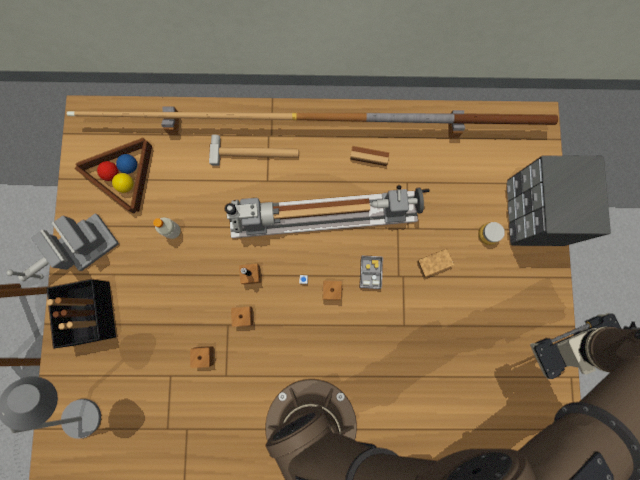

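View pics/s0.png

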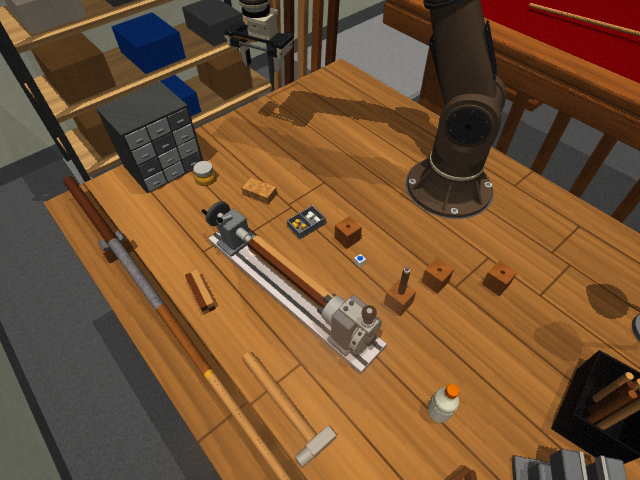

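The top view shows the upright pencil in a block at about (250,274). Empty look-alike blocks stand at (332,290), (241,316) and (202,357). The occupied block is the farthest from the base (0.45 m, against 0.37 m or less), so it's the one to use. The blank runs from (275,210) to (380,205), and the knob is at about (230,207).

Next I twist the tool to line up with the jig and travel towards it.

Request:
move_arm([
  {"twist": -0.09, "tz": -0.006},
  {"twist": -0.09, "tz": -0.006},
  {"twist": -0.09, "tz": -0.006},
  {"twist": -0.09, "tz": -0.006},
  {"twist": -0.09, "tz": -0.006},
  {"twist": -0.09, "tz": -0.006},
  {"twist": -0.09, "tz": -0.006},
  {"twist": -0.09, "tz": -0.006},
  {"twist": -0.09, "tz": -0.006},
  {"ty": 0.045},
  {"ty": 0.045},
  {"ty": 0.045},
], gripper=-1)

```text
invalid input
```

Request:
move_arm([
  {"tx": 0.048, "ty": 0.006},
  {"tx": 0.048, "ty": 0.006},
  {"tx": 0.048, "ty": 0.006},
  {"tx": 0.048, "ty": 0.006},
  {"tx": 0.048, "ty": 0.006},
  {"tx": 0.048, "ty": 0.006},
  {"tx": 0.048, "ty": 0.006},
  {"tx": 0.048, "ty": 0.006},
  {"tx": 0.048, "ty": 0.006},
  {"tx": 0.048, "ty": 0.006},
  {"tx": 0.048, "ty": 0.006},
  {"tx": 0.048, "ty": 0.006},
])

```text
invalid input
```

Request:
move_arm([
  {"tx": 0, "ty": 0, "tz": -0.006, "twist": -0.09},
  {"tx": 0, "ty": 0, "tz": -0.006, "twist": -0.09},
  {"tx": 0, "ty": 0, "tz": -0.006, "twist": -0.09},
  {"tx": 0, "ty": 0, "tz": -0.006, "twist": -0.09},
  {"tx": 0, "ty": 0, "tz": -0.006, "twist": -0.09},
  {"tx": 0, "ty": 0, "tz": -0.006, "twist": -0.09},
  {"tx": 0, "ty": 0, "tz": -0.006, "twist": -0.09},
  {"tx": 0, "ty": 0, "tz": -0.006, "twist": -0.09},
  {"tx": 0, "ty": 0, "tz": -0.006, "twist": -0.09},
  {"tx": 0, "ty": 0.045, "tz": 0, "twist": 0},
  {"tx": 0, "ty": 0.045, "tz": 0, "twist": 0},
  {"tx": 0, "ty": 0.045, "tz": 0, "twist": 0},
], gripper=-1)

```text
clock: 2.1
position: [0.3746, -0.5648, 0.281]
ee_rot: [2.116, 2.322, -0.0]
force: [0.9, -0.6, 0.6]
width: 0.999
gripper_force: 0.0
```

Request:
move_arm([
  {"tx": 0.048, "ty": 0.006, "tz": 0, "twist": 0},
  {"tx": 0.048, "ty": 0.006, "tz": 0, "twist": 0},
  {"tx": 0.048, "ty": 0.006, "tz": 0, "twist": 0},
  {"tx": 0.048, "ty": 0.006, "tz": 0, "twist": 0},
  {"tx": 0.048, "ty": 0.006, "tz": 0, "twist": 0},
  {"tx": 0.048, "ty": 0.006, "tz": 0, "twist": 0},
  {"tx": 0.048, "ty": 0.006, "tz": 0, "twist": 0},
  {"tx": 0.048, "ty": 0.006, "tz": 0, "twist": 0},
  {"tx": 0.048, "ty": 0.006, "tz": 0, "twist": 0},
  {"tx": 0.048, "ty": 0.006, "tz": 0, "twist": 0},
  {"tx": 0.048, "ty": 0.006, "tz": 0, "twist": 0},
  {"tx": 0.048, "ty": 0.006, "tz": 0, "twist": 0},
])

```text
clock: 3.3
position: [0.3908, 0.0173, 0.2811]
ee_rot: [2.114, 2.322, 0.0]
force: [0.8, 0.4, 0.7]
width: 0.996
gripper_force: 0.0
```

```bash
python3 - <<'E'
from h import *
np.set_printoptions(precision=4,suppress=True)
save('wrist','w0.png')
s=arm.observe();print(s['position'],s['ee_rot'],s['clock'])
print(np.array(arm.calibration('wrist')['T']))
H={'seam_tail':.101,'seam_head':.101,'pencil_mid':.105,'block_hole0':.055,'knob':.181}
for q,z in H.items():
    for d in arm.place_of('wrist',q)[:3]:
      print(q,round(d['conf'],2),np.array(d['point'])*[640,480],ray('wrist',d['point'],z)[:2])
E
```

```text
[0.3907 0.0254 0.2817] [2.1059 2.331  0.006 ] 3.35
[[ 0.9949  0.0953  0.0329  0.3826]
 [ 0.1008 -0.9493 -0.2977  0.1064]
 [ 0.0028  0.2995 -0.9541  0.4397]
 [ 0.      0.      0.      1.    ]]
seam_head 0.78 [525.376 179.808] [0.5791 0.0745]
pencil_mid 0.56 [364.928  38.496] [0.411  0.1743]
block_hole0 0.93 [356.928  52.416] [0.4093 0.1717]
block_hole0 0.91 [235.584  18.576] [0.291  0.1894]
block_hole0 0.73 [294.4   265.296] [ 0.364  -0.0558]
```

View pics/w0.png

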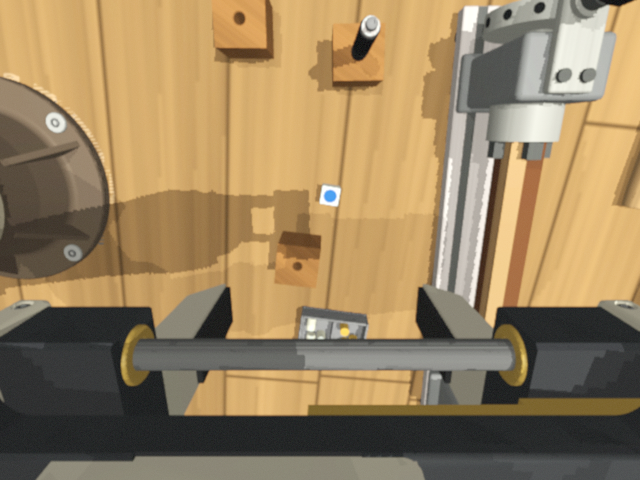

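The wrist view shows the pencil's block at about (357,55) with the cap at (371,22), and the chalk at (330,195). The seam runs from about (527,150) to (510,310), with the light wood on its left. The chosen block is confirmed.

I'll move nearer for the close measurement.

Request:
move_arm([
  {"tx": 0.03, "ty": 0.01, "tz": 0, "twist": 0},
  {"tx": 0.03, "ty": 0.01, "tz": 0, "twist": 0},
  {"tx": 0.01, "ty": 0.01, "tz": 0, "twist": 0},
  {"tx": 0, "ty": 0, "tz": 0, "twist": 0},
  {"tx": 0, "ty": 0, "tz": 0, "twist": 0},
])

```text
clock: 4.1
position: [0.4143, 0.0866, 0.2804]
ee_rot: [-2.116, -2.321, 0.002]
force: [-0.0, -0.6, -0.7]
width: 0.997
gripper_force: 0.0
```

```bash
python3 - <<'E'
from h import *
np.set_printoptions(precision=4,suppress=True)
im=arm.get_image('wrist');cv2.imwrite('pics/w1.png',im[:,:,::-1]);cv2.imwrite('w1.png',im[:,:,::-1])
s=arm.observe();print(s['position'],s['ee_rot'],s['clock'])
H={'seam_head':.101,'pencil_mid':.105,'block_hole0':.055,'knob':.181,'pencil':.055}
for q,z in H.items():
    for d in arm.place_of('wrist',q)[:2]:
      print(q,round(d['conf'],2),np.array(d['point'])*[640,480],ray('wrist',d['point'],z)[:2])
# seam: strongest left-to-right darkening near predicted line
P=[]
g=cv2.GaussianBlur(im[:,:,1].astype(float),(3,3),0)
for t in np.linspace(-.12,.09,40):
    a=np.array([.595,-.127,.101]);b=np.array([.5785,.071,.101])
    p=px('wrist',a+(b-a)*(t+.12)/.207)
    c,r=int(p[0]),int(p[1])
    if not(20<c<620 and 0<=r<300): continue
    row=g[r,c-14:c+15];d=row[2:]-row[:-2];k=d.argmin()
    w=ray('wrist',[(c-14+k+1+.5)/640,(r+.5)/480],.101);P.append([t,c,r,c-14+k+1,d[k],w[0],w[1]])
P=np.array(P);print(P[::3])
E
```

```text
[0.4142 0.0864 0.2804] [-2.1168 -2.321   0.0017] 4.15
seam_head 0.67 [483.712 249.888] [0.5784 0.0681]
pencil_mid 0.72 [327.104 125.712] [0.4097 0.1723]
block_hole0 0.92 [212.416  93.216] [0.2924 0.1934]
block_hole0 0.81 [325.696 126.48 ] [0.4088 0.1722]
knob 0.98 [562.112  93.888] [0.5653 0.2067]
pencil 0.83 [329.216 122.592] [0.4121 0.1769]
pencil 0.35 [464.832 316.32 ] [ 0.5989 -0.031 ]
[[  0.0308 476.     296.     476.     -61.3125   0.5831   0.0173]
 [  0.0469 478.     283.     478.     -64.375    0.5819   0.0322]
 [  0.0631 480.     269.     480.     -65.3125   0.5804   0.0478]
 [  0.0792 482.     255.     482.     -66.6875   0.579    0.063 ]]
```

View pics/w1.png

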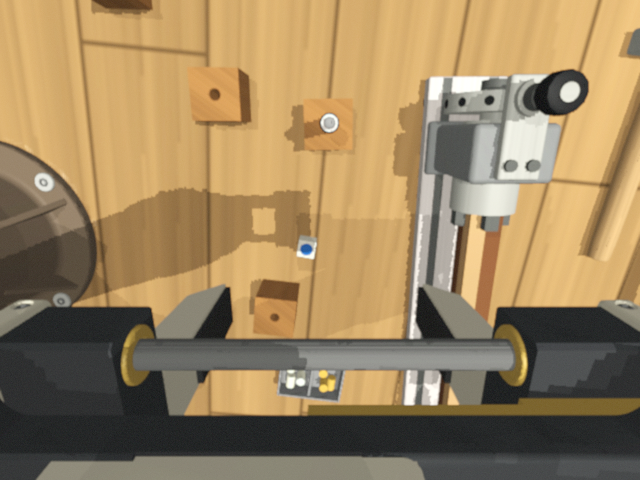

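The close view shows the white-topped cap over its block at (329,122), the knob at (562,94), and the seam at about (483,240). The seam's yaw is 5.1°, and the pencil is at about (0.410, 0.172).

Now I'll grasp it.

Request:
move_arm([
  {"tx": 0.0428, "ty": 0.002, "tz": 0.01, "twist": 0},
  {"tx": 0.0427, "ty": 0.0017, "tz": 0.01, "twist": 0},
  {"tx": 0, "ty": 0, "tz": 0.03, "twist": 0},
  {"tx": 0, "ty": 0, "tz": 0.03, "twist": 0},
  {"tx": 0, "ty": 0, "tz": 0.03, "twist": 0},
  {"tx": 0, "ty": 0, "tz": 0.03, "twist": 0},
  {"tx": 0, "ty": 0, "tz": 0.03, "twist": 0},
  {"tx": 0, "ty": 0, "tz": 0.024, "twist": 0},
  {"tx": 0, "ty": 0, "tz": 0, "twist": 0},
  {"tx": 0, "ty": 0, "tz": 0, "twist": 0},
])

```text
clock: 5.4
position: [0.41, 0.1735, 0.0871]
ee_rot: [-2.114, -2.324, 0.001]
force: [0.6, 0.2, 0.0]
width: 1.0
gripper_force: 0.0
```

```bash
python3 - <<'E'
from h import *
np.set_printoptions(precision=4,suppress=True)
save('wrist','w2.png',(160,160,480,400),2)
s=arm.observe();print(s['position'],s['ee_rot'],s['clock'])
p=s['position'];u=np.array([-.0918,.9958,0])
for z in(.155,.105): print(px('wrist',[p[0],p[1],z]))
for q,z in(('pencil_mid',.105),('block_hole0',.055)):
    for d in arm.place_of('wrist',q)[:2]:
      print(q,round(d['conf'],2),np.array(d['point'])*[640,480],ray('wrist',d['point'],z)[:2])
E
```

```text
[0.4105 0.1738 0.0877] [2.1141 2.3234 0.0014] 5.45
[322.211  403.0637]
[322.5568 321.1852]
pencil_mid 0.96 [325.504 321.984] [0.4121 0.1735]
block_hole0 0.89 [119.488 228.912] [0.2949 0.1924]
block_hole0 0.6 [323.52 274.32] [0.4112 0.1756]
```

View pics/w2.png

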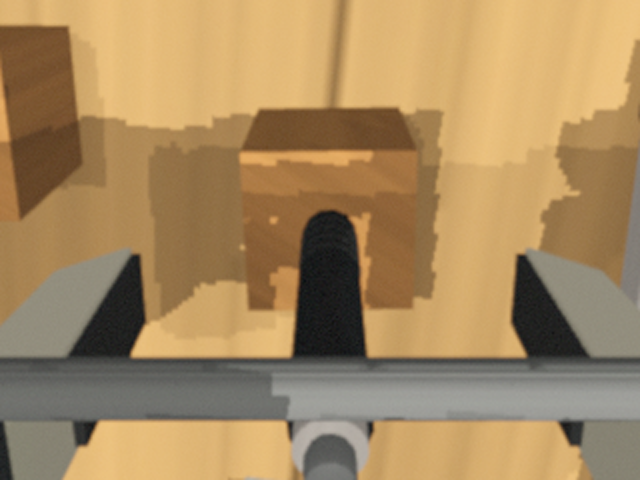

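The pencil stands midway between the fingers, with its barrel at full-image column 324 and the TCP projecting to column 322. I'll close on it and lift.

Request:
move_arm([
  {"tx": 0, "ty": 0.001, "tz": 0, "twist": 0},
  {"tx": 0, "ty": 0, "tz": 0, "twist": 0},
  {"tx": 0, "ty": 0, "tz": 0, "twist": 0},
  {"tx": 0, "ty": 0, "tz": 0, "twist": 0},
  {"tx": 0, "ty": 0, "tz": 0, "twist": 0},
  {"tx": 0, "ty": 0, "tz": 0, "twist": 0},
  {"tx": 0, "ty": 0, "tz": 0, "twist": 0},
  {"tx": 0, "ty": 0, "tz": 0, "twist": 0},
  {"tx": 0, "ty": 0, "tz": 0, "twist": 0},
  {"tx": 0, "ty": 0, "tz": 0, "twist": 0},
], gripper=1, squeeze=30)

```text
clock: 6.55
position: [0.411, 0.1736, 0.0867]
ee_rot: [2.114, 2.324, -0.0]
force: [1.0, -0.1, 0.3]
width: 0.178
gripper_force: 0.1
```

Request:
move_arm([
  {"tx": 0, "ty": 0, "tz": 0, "twist": 0},
  {"tx": 0, "ty": 0, "tz": 0, "twist": 0},
  {"tx": 0, "ty": 0, "tz": 0, "twist": 0},
  {"tx": 0, "ty": 0, "tz": -0.005, "twist": 0},
  {"tx": 0, "ty": 0, "tz": -0.015, "twist": 0},
  {"tx": 0, "ty": 0, "tz": -0.025, "twist": 0},
  {"tx": 0, "ty": 0, "tz": -0.03, "twist": 0},
  {"tx": 0, "ty": 0, "tz": -0.03, "twist": 0},
  {"tx": 0, "ty": 0, "tz": -0.025, "twist": 0},
  {"tx": 0, "ty": 0, "tz": 0, "twist": 0},
  {"tx": 0, "ty": 0, "tz": 0, "twist": 0},
])

```text
clock: 7.65
position: [0.4111, 0.1735, 0.217]
ee_rot: [2.114, 2.323, 0.001]
force: [1.0, -1.2, -0.8]
width: 0.168
gripper_force: 30.0
```

Request:
move_arm([
  {"tx": -0.03, "ty": 0.015, "tz": 0, "twist": 0},
  {"tx": -0.04, "ty": 0.02, "tz": 0, "twist": 0},
  {"tx": -0.04, "ty": 0.02, "tz": 0, "twist": 0},
  {"tx": -0.04, "ty": 0.02, "tz": 0, "twist": 0},
  {"tx": -0.04, "ty": 0.02, "tz": 0, "twist": 0},
  {"tx": -0.04, "ty": 0.02, "tz": 0, "twist": 0},
  {"tx": -0.04, "ty": 0.02, "tz": 0, "twist": 0},
  {"tx": -0.03, "ty": 0.015, "tz": 0, "twist": 0},
  {"tx": -0.023, "ty": 0.007, "tz": 0, "twist": 0},
  {"tx": 0, "ty": 0, "tz": 0, "twist": 0},
  {"tx": 0, "ty": 0, "tz": 0, "twist": 0},
  {"tx": 0, "ty": 0, "tz": 0, "twist": 0},
])

```text
clock: 8.85
position: [0.597, -0.1317, 0.216]
ee_rot: [-2.111, -2.324, 0.001]
force: [-0.2, -0.2, -1.4]
width: 0.167
gripper_force: 30.0
```

```bash
python3 - <<'E'
from h import *
np.set_printoptions(precision=4,suppress=True)
im=arm.get_image('wrist');cv2.imwrite('pics/w3.png',im[:,:,::-1])
s=arm.observe();print(s['position'],s['ee_rot'],s['clock'])
for q,z in(('pencil_tip',s['position'][2]-.08),('seam_head',.101),('seam_tail',.101),('blank_mid',.085)):
  for cam in('wrist','scene','top'):
    if cam!='wrist': arm.get_image(cam)
    else: arm.get_image('wrist')
    for d in arm.place_of(cam,q)[:1]:
      print(cam,q,round(d['conf'],2),np.array(d['point'])*[640,480],ray(cam,d['point'],z)[:2])
g=cv2.GaussianBlur(im[:,:,1].astype(float),(3,3),0)
a=np.array([.597,-.1335,.101]);b=np.array([.578,.075,.101]);P=[]
for t in np.linspace(0,1,25):
    c,r=px('wrist',a+(b-a)*t).astype(int)
    if not(20<c<620 and 0<=r<470): continue
    row=g[r,c-14:c+15];d=row[2:]-row[:-2];k=d.argmin()
    w=ray('wrist',[(c-14+k+1+.5)/640,(r+.5)/480],.101);P.append([r,c-14+k+1,d[k],w[0],w[1]])
print(np.array(P))
E
```

```text
[ 0.5972 -0.1316  0.2163] [-2.1112 -2.325   0.0003] 8.9
top pencil_tip 0.39 [175.872 229.296] [0.5177 0.3549]
scene seam_head 0.71 [318.72  291.312] [0.574  0.0687]
top seam_head 0.93 [287.104 208.8  ] [0.5825 0.0698]
wrist seam_tail 0.85 [323.2   235.824] [ 0.5977 -0.1327]
scene seam_tail 0.88 [257.216 243.6  ] [ 0.5985 -0.1316]
top seam_tail 0.63 [361.92  203.424] [ 0.5991 -0.133 ]
wrist blank_mid 0.61 [321.984  80.016] [ 0.5858 -0.0159]
scene blank_mid 0.65 [292.096 271.392] [ 0.5794 -0.0213]
top blank_mid 0.81 [317.824 206.784] [ 0.5924 -0.0132]
[[236.     323.     -51.9375   0.598   -0.1332]
 [226.     323.     -52.375    0.5972  -0.1249]
 [215.     323.     -73.8125   0.5964  -0.1159]
 [204.     323.     -65.1875   0.5956  -0.107 ]
 [193.     323.     -64.4375   0.5947  -0.0984]
 [182.     323.     -64.5      0.5939  -0.0899]
 [171.     323.     -65.25     0.5932  -0.0816]
 [159.     323.     -62.25     0.5923  -0.0726]
 [147.     323.     -61.9375   0.5915  -0.0639]
 [135.     323.     -67.0625   0.5907  -0.0553]
 [122.     323.     -66.6875   0.5898  -0.0462]
 [110.     323.     -66.875    0.5891  -0.038 ]
 [ 97.     323.     -66.8125   0.5882  -0.0293]
 [ 84.     323.     -67.5      0.5874  -0.0207]
 [ 70.     323.     -66.3125   0.5866  -0.0117]
 [ 56.     323.     -67.25     0.5858  -0.0028]
 [ 42.     323.     -62.125    0.585    0.0058]
 [ 28.     323.     -62.3125   0.5842   0.0143]
 [ 13.     323.     -61.375    0.5833   0.0231]]
```

View pics/w3.png

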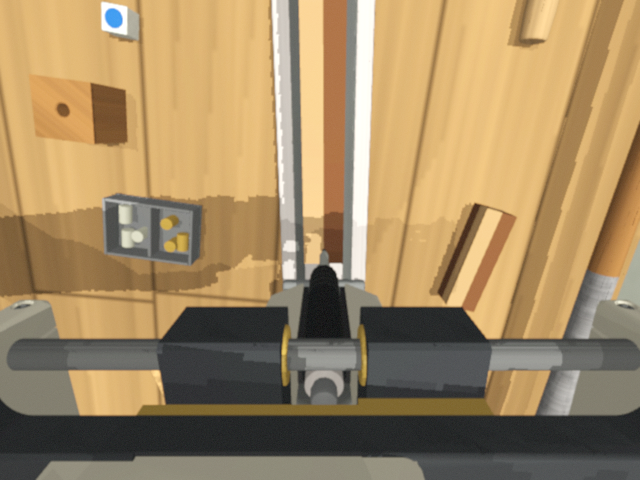

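The wrist view shows the pencil's nose at (324,258), right over the seam at column 323 all the way along. The seam is vertical in the image, so the tool x axis runs along it. Going down gently.

Request:
move_arm([
  {"tx": -0.004, "ty": 0.0005, "tz": 0.01, "twist": 0},
  {"tx": 0, "ty": 0, "tz": 0.01, "twist": 0},
  {"tx": 0, "ty": 0, "tz": 0.008, "twist": 0},
  {"tx": 0, "ty": 0, "tz": 0.004, "twist": 0},
  {"tx": 0, "ty": 0, "tz": 0.001, "twist": 0},
  {"tx": 0, "ty": 0, "tz": 0, "twist": 0},
  {"tx": 0, "ty": 0, "tz": 0, "twist": 0},
  {"tx": 0, "ty": 0, "tz": 0, "twist": 0},
])

```text
clock: 10.9
position: [0.5988, -0.1371, 0.1841]
ee_rot: [2.114, 2.323, 0.001]
force: [-0.2, -1.3, -0.8]
width: 0.168
gripper_force: 30.0
```

Request:
move_arm([
  {"tx": 0, "ty": 0, "tz": 0, "twist": 0},
])

```text
clock: 11.0
position: [0.5987, -0.1372, 0.184]
ee_rot: [2.114, 2.323, 0.0]
force: [-0.4, -0.5, -0.7]
width: 0.167
gripper_force: 30.0
```

Request:
move_arm([
  {"tx": 0, "ty": 0, "tz": 0.001, "twist": 0},
  {"tx": 0, "ty": 0, "tz": 0.001, "twist": 0},
  {"tx": 0, "ty": 0, "tz": 0, "twist": 0},
  {"tx": 0, "ty": 0, "tz": 0, "twist": 0},
])

```text
clock: 11.4
position: [0.5985, -0.1371, 0.1817]
ee_rot: [-2.114, -2.324, 0.0]
force: [-0.2, -0.4, -0.3]
width: 0.168
gripper_force: 30.0
```

Request:
move_arm([
  {"tx": 0, "ty": 0, "tz": 0.001, "twist": 0},
  {"tx": 0, "ty": 0, "tz": 0, "twist": 0},
  {"tx": 0, "ty": 0, "tz": 0, "twist": 0},
])

```text
clock: 11.7
position: [0.5986, -0.1372, 0.1807]
ee_rot: [-2.114, -2.324, 0.0]
force: [0.7, 0.3, -0.7]
width: 0.167
gripper_force: 30.0
```

Request:
move_arm([
  {"tx": 0, "ty": 0, "tz": 0.001, "twist": 0},
  {"tx": 0, "ty": 0, "tz": 0, "twist": 0},
])

```text
clock: 11.9
position: [0.5986, -0.1372, 0.1797]
ee_rot: [2.114, 2.324, 0.0]
force: [-0.3, 0.2, -0.2]
width: 0.169
gripper_force: 30.0
```

Request:
move_arm([
  {"tx": 0, "ty": 0, "tz": 0.001, "twist": 0},
  {"tx": 0, "ty": 0, "tz": 0, "twist": 0},
  {"tx": 0, "ty": 0, "tz": 0, "twist": 0},
])

```text
clock: 12.2
position: [0.5986, -0.1371, 0.1788]
ee_rot: [2.114, 2.324, 0.0]
force: [0.7, -0.1, 0.3]
width: 0.17
gripper_force: 30.0
```

```bash
python3 - <<'E'
from h import *
f=[];p=[]
for i in range(6):
  im=arm.get_image('scene');s=arm.observe();f.append(s['force']);p.append(s['position'])
print(np.mean(f,0),np.std(f,0),np.mean(p,0),s['clock'])
im=arm.get_image('wrist');cv2.imwrite('pics/w4.png',cv2.resize(im[200:320,244:404,::-1],None,fx=4,fy=4))
E
```

```text
[-0.12324665  0.12027205  1.18474478] [0.61453102 0.52014039 0.28374289] [ 0.5986096  -0.13714604  0.17877543] 12.5
```

View pics/w4.png

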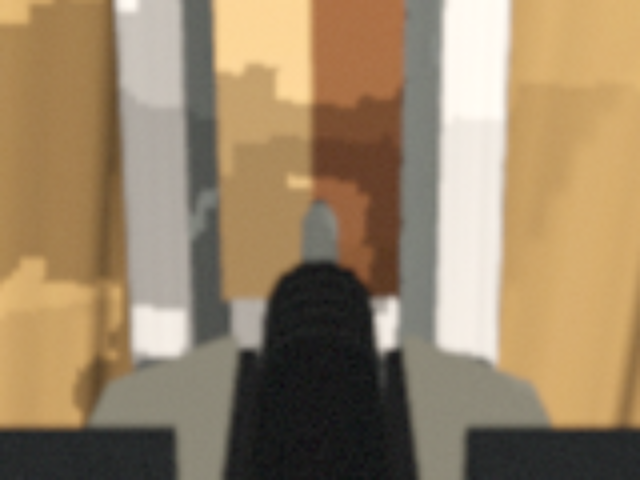

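The nose sits on the seam (crop column 320, seam at 313, so about 0.8 mm towards the dark side), and the contact force is about 1.5 to 2 N. Drawing now at 3 cm/s with a slight correction.

Request:
move_arm([
  {"tx": 0.001, "ty": -0.0004, "tz": 0, "twist": 0},
  {"tx": 0.002, "ty": -0.0004, "tz": 0, "twist": 0},
  {"tx": 0.003, "ty": 0, "tz": 0, "twist": 0},
  {"tx": 0.003, "ty": 0, "tz": 0, "twist": 0},
  {"tx": 0.003, "ty": 0, "tz": 0, "twist": 0},
  {"tx": 0.003, "ty": 0, "tz": 0, "twist": 0},
  {"tx": 0.003, "ty": 0, "tz": 0, "twist": 0},
  {"tx": 0.003, "ty": 0, "tz": 0, "twist": 0},
  {"tx": 0.003, "ty": 0, "tz": 0, "twist": 0},
  {"tx": 0.003, "ty": 0, "tz": 0, "twist": 0},
  {"tx": 0.003, "ty": 0, "tz": 0, "twist": 0},
  {"tx": 0.003, "ty": 0, "tz": 0, "twist": 0},
])

```text
clock: 13.75
position: [0.5946, -0.1041, 0.1787]
ee_rot: [2.114, 2.324, -0.0]
force: [-0.0, -0.9, 0.2]
width: 0.166
gripper_force: 30.0
```

Request:
move_arm([
  {"tx": 0.003, "ty": 0, "tz": 0, "twist": 0},
  {"tx": 0.003, "ty": 0, "tz": 0, "twist": 0},
  {"tx": 0.003, "ty": 0, "tz": 0, "twist": 0},
  {"tx": 0.003, "ty": 0, "tz": 0, "twist": 0},
  {"tx": 0.003, "ty": 0, "tz": 0, "twist": 0},
  {"tx": 0.003, "ty": 0, "tz": 0, "twist": 0},
  {"tx": 0.003, "ty": 0, "tz": 0, "twist": 0},
  {"tx": 0.003, "ty": 0, "tz": 0, "twist": 0},
  {"tx": 0.003, "ty": 0, "tz": 0, "twist": 0},
  {"tx": 0.003, "ty": 0, "tz": 0, "twist": 0},
  {"tx": 0.003, "ty": 0, "tz": 0, "twist": 0},
  {"tx": 0.003, "ty": 0, "tz": 0, "twist": 0},
])

```text
clock: 14.95
position: [0.5913, -0.0683, 0.1787]
ee_rot: [2.114, 2.324, -0.0]
force: [-0.3, -1.8, 0.9]
width: 0.167
gripper_force: 30.0
```

```bash
python3 - <<'E'
from h import *
im=arm.get_image('wrist').astype(float);s=arm.observe();print(s['position'],s['force'],s['clock'])
g=cv2.GaussianBlur(im,(3,3),0)
for r in(100,150,200,225,235): d=g[r,312:336,1]-g[r,310:334,1];print(r,311+d.argmin(),d.min())
c=im[250:258,300:350].mean(0);print(np.c_[np.arange(300,350),c].astype(int)[8:40].tolist())
E
```

```text
[ 0.5912011  -0.06750751  0.17877782] [-1.32563806  0.9423862   2.16860966] 15.0
100 322 -59.4375
150 322 -65.6875
200 322 -59.9375
225 322 -57.75
235 322 -40.8125
[[308, 164, 132, 87], [309, 164, 132, 88], [310, 164, 131, 87], [311, 164, 132, 87], [312, 163, 131, 86], [313, 164, 132, 87], [314, 164, 131, 87], [315, 164, 131, 87], [316, 164, 132, 88], [317, 164, 131, 86], [318, 163, 132, 88], [319, 158, 131, 93], [320, 144, 125, 97], [321, 129, 119, 100], [322, 118, 112, 100], [323, 112, 110, 101], [324, 112, 110, 101], [325, 120, 112, 101], [326, 133, 116, 99], [327, 144, 116, 94], [328, 152, 106, 76], [329, 156, 102, 66], [330, 156, 100, 62], [331, 156, 100, 62], [332, 156, 100, 63], [333, 155, 100, 63], [334, 153, 98, 62], [335, 149, 95, 59], [336, 141, 89, 56], [337, 120, 75, 47], [338, 103, 65, 40], [339, 102, 64, 41]]
```

Request:
move_arm([
  {"tx": 0.003, "ty": 0, "tz": 0, "twist": 0},
  {"tx": 0.003, "ty": 0, "tz": 0, "twist": 0},
  {"tx": 0.003, "ty": 0, "tz": 0, "twist": 0},
  {"tx": 0.003, "ty": 0, "tz": 0, "twist": 0},
  {"tx": 0.003, "ty": 0, "tz": 0, "twist": 0},
  {"tx": 0.003, "ty": 0, "tz": 0, "twist": 0},
  {"tx": 0.003, "ty": 0, "tz": 0, "twist": 0},
  {"tx": 0.003, "ty": 0, "tz": 0, "twist": 0},
  {"tx": 0.003, "ty": 0, "tz": 0, "twist": 0},
  {"tx": 0.003, "ty": 0, "tz": 0, "twist": 0},
  {"tx": 0.003, "ty": 0, "tz": 0, "twist": 0},
  {"tx": 0.003, "ty": 0, "tz": 0, "twist": 0},
])

```text
clock: 16.2
position: [0.5879, -0.0325, 0.1787]
ee_rot: [2.114, 2.324, -0.0]
force: [-0.2, -1.7, 0.8]
width: 0.167
gripper_force: 30.0
```

Request:
move_arm([
  {"tx": 0.003, "ty": 0, "tz": 0, "twist": 0},
  {"tx": 0.003, "ty": 0, "tz": 0, "twist": 0},
  {"tx": 0.003, "ty": 0, "tz": 0, "twist": 0},
  {"tx": 0.003, "ty": 0, "tz": 0, "twist": 0},
  {"tx": 0.003, "ty": 0, "tz": 0, "twist": 0},
  {"tx": 0.003, "ty": 0, "tz": 0, "twist": 0},
  {"tx": 0.003, "ty": 0, "tz": 0, "twist": 0},
  {"tx": 0.003, "ty": 0, "tz": 0, "twist": 0},
  {"tx": 0.003, "ty": 0, "tz": 0, "twist": 0},
  {"tx": 0.003, "ty": 0, "tz": 0, "twist": 0},
  {"tx": 0.003, "ty": 0, "tz": 0, "twist": 0},
  {"tx": 0.003, "ty": 0, "tz": 0, "twist": 0},
])

```text
clock: 17.4
position: [0.5845, 0.0034, 0.1787]
ee_rot: [-2.114, -2.324, 0.0]
force: [0.5, -0.8, 0.8]
width: 0.166
gripper_force: 30.0
```

```bash
python3 - <<'E'
from h import *
im=arm.get_image('wrist').astype(float);s=arm.observe();print(s['position'],s['force'],s['clock'])
g=cv2.GaussianBlur(im,(3,3),0)
for r in(200,225,235): d=g[r,312:336,1]-g[r,310:334,1];print(r,311+d.argmin(),d.min())
c=im[250:258,300:350].mean(0);print(np.c_[np.arange(300,350),c].astype(int)[16:32].tolist())
c=im[120:245,314:319].mean(1);print([(r,*map(int,c[r-120])) for r in range(120,245,5)])
E
```

```text
[0.58438969 0.00415872 0.17877006] [ 0.23377112 -0.4114909   0.36815693] 17.45
200 322 -62.0625
225 322 -58.0
235 322 -45.1875
[[316, 168, 135, 89], [317, 167, 134, 88], [318, 165, 133, 88], [319, 158, 130, 93], [320, 144, 126, 98], [321, 129, 119, 102], [322, 119, 114, 103], [323, 113, 112, 103], [324, 118, 116, 106], [325, 128, 120, 108], [326, 140, 123, 106], [327, 149, 120, 98], [328, 156, 110, 79], [329, 159, 104, 67], [330, 159, 103, 64], [331, 159, 103, 64]]
[(120, 177, 144, 101), (125, 255, 220, 157), (130, 255, 219, 157), (135, 255, 219, 158), (140, 255, 219, 155), (145, 255, 219, 155), (150, 254, 217, 155), (155, 254, 217, 154), (160, 254, 217, 155), (165, 254, 216, 155), (170, 254, 216, 155), (175, 253, 216, 156), (180, 253, 215, 154), (185, 253, 215, 155), (190, 253, 215, 154), (195, 253, 215, 154), (200, 251, 215, 153), (205, 251, 215, 154), (210, 251, 215, 154), (215, 251, 214, 152), (220, 251, 212, 152), (225, 231, 193, 134), (230, 194, 159, 107), (235, 171, 138, 92), (240, 167, 134, 88)]
```

```bash
python3 - <<'E'
from h import *
im=arm.get_image('wrist').astype(float);s=arm.observe()
c=im[85:128,314:319].mean(1);print([(r,*map(int,c[r-85])) for r in range(85,128,3)])
for r in(100,110,121): print(r,ray('wrist',[317/640,r/480],.101)[:2],ray('wrist',[317/640,r/480],.113)[:2])
E
```

```text
[(85, 249, 250, 238), (88, 249, 250, 238), (91, 199, 200, 189), (94, 147, 149, 142), (97, 148, 151, 143), (100, 147, 150, 142), (103, 148, 150, 142), (106, 148, 151, 143), (109, 148, 151, 143), (112, 147, 151, 142), (115, 148, 149, 143), (118, 148, 151, 143), (121, 161, 133, 98), (124, 247, 210, 149), (127, 255, 219, 156)]
100 [0.57130799 0.10321106] [0.57160669 0.10230784]
110 [0.57182573 0.0974078 ] [0.57209806 0.09680011]
121 [0.57240489 0.09091598] [0.57264773 0.09063888]
```

Request:
move_arm([
  {"tx": 0.003, "ty": 0, "tz": 0, "twist": 0},
  {"tx": 0.003, "ty": 0, "tz": 0, "twist": 0},
  {"tx": 0.003, "ty": 0, "tz": 0, "twist": 0},
  {"tx": 0.003, "ty": 0, "tz": 0, "twist": 0},
  {"tx": 0.003, "ty": 0, "tz": 0, "twist": 0},
  {"tx": 0.003, "ty": 0, "tz": 0, "twist": 0},
  {"tx": 0.003, "ty": 0, "tz": 0, "twist": 0},
  {"tx": 0.003, "ty": 0, "tz": 0, "twist": 0},
  {"tx": 0.003, "ty": 0, "tz": 0, "twist": 0},
  {"tx": 0.003, "ty": 0, "tz": 0, "twist": 0},
  {"tx": 0.003, "ty": 0, "tz": 0, "twist": 0},
  {"tx": 0.003, "ty": 0, "tz": 0, "twist": 0},
])

```text
clock: 18.7
position: [0.5811, 0.0392, 0.1787]
ee_rot: [-2.114, -2.324, 0.0]
force: [0.2, -1.1, 1.3]
width: 0.17
gripper_force: 30.0
```

Request:
move_arm([
  {"tx": 0.003, "ty": 0, "tz": 0, "twist": 0},
  {"tx": 0.003, "ty": 0, "tz": 0, "twist": 0},
  {"tx": 0.003, "ty": 0, "tz": 0, "twist": 0},
  {"tx": 0.003, "ty": 0, "tz": 0, "twist": 0},
  {"tx": 0.003, "ty": 0, "tz": 0, "twist": 0},
  {"tx": 0.003, "ty": 0, "tz": 0, "twist": 0},
  {"tx": 0.003, "ty": 0, "tz": 0, "twist": 0},
  {"tx": 0.003, "ty": 0, "tz": 0, "twist": 0},
  {"tx": 0.003, "ty": 0, "tz": 0, "twist": 0},
  {"tx": 0.003, "ty": 0, "tz": 0, "twist": 0},
  {"tx": 0.003, "ty": 0, "tz": 0, "twist": 0},
  {"tx": 0.003, "ty": 0, "tz": 0, "twist": 0},
])

```text
clock: 19.9
position: [0.5777, 0.0751, 0.1787]
ee_rot: [2.114, 2.324, -0.0]
force: [0.1, -1.9, 2.0]
width: 0.166
gripper_force: 30.0
```

Request:
move_arm([
  {"tx": 0.002, "ty": 0, "tz": 0, "twist": 0},
  {"tx": 0, "ty": 0, "tz": 0, "twist": 0},
  {"tx": 0, "ty": 0, "tz": 0, "twist": 0},
  {"tx": 0, "ty": 0, "tz": -0.003, "twist": 0},
  {"tx": 0, "ty": 0, "tz": -0.004, "twist": 0},
  {"tx": 0, "ty": 0, "tz": -0.01, "twist": 0},
  {"tx": 0, "ty": 0, "tz": -0.02, "twist": 0},
  {"tx": 0, "ty": 0, "tz": 0, "twist": 0},
  {"tx": 0, "ty": 0, "tz": 0, "twist": 0},
])

```text
clock: 20.8
position: [0.5779, 0.0768, 0.2163]
ee_rot: [2.114, 2.323, 0.001]
force: [-0.0, -0.7, -1.0]
width: 0.165
gripper_force: 30.0
```

Request:
move_arm([
  {"tx": 0, "ty": -0.025, "tz": 0, "twist": 0},
  {"tx": 0, "ty": -0.035, "tz": 0, "twist": 0},
  {"tx": 0.01, "ty": -0.035, "tz": 0, "twist": 0},
  {"tx": 0.03, "ty": -0.03, "tz": 0, "twist": 0},
  {"tx": 0.03, "ty": -0.02, "tz": 0, "twist": 0},
  {"tx": 0.03, "ty": -0.01, "tz": 0, "twist": 0},
  {"tx": 0.012, "ty": -0.002, "tz": 0, "twist": 0},
  {"tx": 0, "ty": 0, "tz": 0, "twist": 0},
  {"tx": 0, "ty": 0, "tz": 0, "twist": 0},
  {"tx": 0, "ty": 0, "tz": 0, "twist": 0},
])

```text
clock: 21.8
position: [0.4111, 0.1723, 0.2153]
ee_rot: [-2.116, -2.322, 0.001]
force: [-0.1, 0.1, -0.1]
width: 0.167
gripper_force: 30.0
```

Request:
move_arm([
  {"tx": 0, "ty": 0, "tz": 0.02, "twist": 0},
  {"tx": 0, "ty": 0, "tz": 0.02, "twist": 0},
  {"tx": 0, "ty": 0, "tz": 0.02, "twist": 0},
  {"tx": 0, "ty": 0, "tz": 0.01, "twist": 0},
  {"tx": 0, "ty": 0, "tz": 0, "twist": 0},
  {"tx": 0, "ty": 0, "tz": 0, "twist": 0},
])

```text
clock: 22.4
position: [0.4111, 0.1734, 0.1461]
ee_rot: [-2.115, -2.323, -0.0]
force: [0.2, 0.7, -0.5]
width: 0.17
gripper_force: 30.0
```

```bash
python3 - <<'E'
from h import *
np.set_printoptions(precision=4,suppress=True)
im=arm.get_image('wrist');cv2.imwrite('pics/w5.png',cv2.resize(im[200:320,244:404,::-1],None,fx=4,fy=4))
s=arm.observe();print(s['position'],s['ee_rot'],s['clock'])
p=s['position'];t=[p[0],p[1],p[2]-.08];print(px('wrist',t))
for d in arm.place_of('wrist','block_hole0')[:3]: print(d['conf'],np.array(d['point'])*[640,480],ray('wrist',d['point'],.055)[:2])
for d in arm.place_of('wrist','pencil_tip')[:1]: print(d['conf'],np.array(d['point'])*[640,480])
E
```

```text
[0.4112 0.1737 0.1464] [2.1145 2.323  0.0014] 22.45
[322.9103 250.864 ]
0.94 [321.472 244.512] [0.4102 0.1747]
0.89 [163.008 204.912] [0.2943 0.1938]
```

View pics/w5.png

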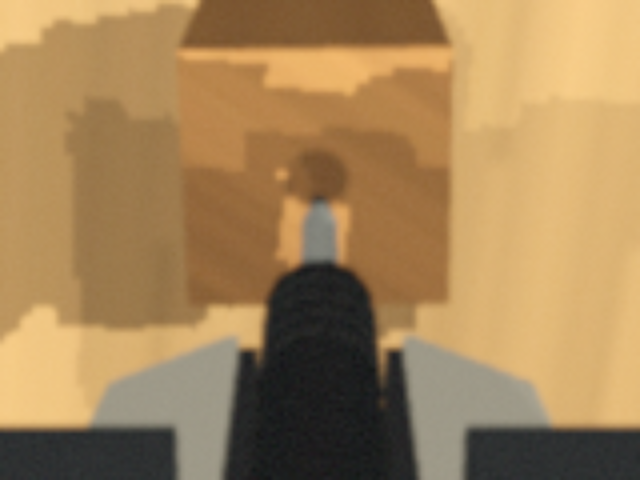

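The nose tip at crop (320,200) is in line with the hole at (320,175), which needs about 1 mm more forward. Inserting now.

Request:
move_arm([
  {"tx": 0.001, "ty": -0.0003, "tz": 0, "twist": 0},
  {"tx": 0, "ty": 0, "tz": 0.007, "twist": 0},
  {"tx": 0, "ty": 0, "tz": 0.008, "twist": 0},
  {"tx": 0, "ty": 0, "tz": 0.01, "twist": 0},
  {"tx": 0, "ty": 0, "tz": 0.01, "twist": 0},
  {"tx": 0, "ty": 0, "tz": 0.01, "twist": 0},
  {"tx": 0, "ty": 0, "tz": 0.008, "twist": 0},
  {"tx": 0, "ty": 0, "tz": 0.005, "twist": 0},
  {"tx": 0, "ty": 0, "tz": 0, "twist": 0},
  {"tx": 0, "ty": 0, "tz": 0, "twist": 0},
  {"tx": 0, "ty": 0, "tz": 0, "twist": 0},
])

```text
clock: 23.65
position: [0.4104, 0.1746, 0.0878]
ee_rot: [2.114, 2.324, 0.0]
force: [-0.6, 0.1, 0.2]
width: 0.173
gripper_force: 30.0
```

Request:
move_arm([
  {"tx": 0, "ty": 0, "tz": 0.0005, "twist": 0},
  {"tx": 0, "ty": 0, "tz": 0, "twist": 0},
  {"tx": 0, "ty": 0, "tz": 0, "twist": 0},
])

```text
clock: 23.95
position: [0.4104, 0.1745, 0.0873]
ee_rot: [2.114, 2.323, 0.0]
force: [1.1, 0.2, -0.3]
width: 0.167
gripper_force: 30.0
```

Request:
move_arm([
  {"tx": 0, "ty": 0, "tz": 0, "twist": 0},
  {"tx": 0, "ty": 0, "tz": 0, "twist": 0},
  {"tx": 0, "ty": 0, "tz": 0, "twist": 0},
  {"tx": 0, "ty": 0, "tz": 0, "twist": 0},
  {"tx": 0, "ty": 0, "tz": 0, "twist": 0},
  {"tx": 0, "ty": 0, "tz": 0, "twist": 0},
  {"tx": 0, "ty": 0, "tz": 0, "twist": 0},
  {"tx": 0, "ty": 0, "tz": 0, "twist": 0},
  {"tx": 0, "ty": 0, "tz": 0, "twist": 0},
], gripper=-0.2)

```text
clock: 24.85
position: [0.4103, 0.1745, 0.0872]
ee_rot: [2.114, 2.324, -0.0]
force: [0.5, -0.8, -0.3]
width: 0.602
gripper_force: 0.0
```

Request:
move_arm([
  {"tx": 0, "ty": 0, "tz": -0.01, "twist": 0},
  {"tx": 0, "ty": 0, "tz": -0.03, "twist": 0},
  {"tx": 0, "ty": 0, "tz": -0.04, "twist": 0},
  {"tx": 0, "ty": 0, "tz": -0.04, "twist": 0},
  {"tx": 0, "ty": 0, "tz": -0.04, "twist": 0},
  {"tx": -0.02, "ty": 0, "tz": -0.03, "twist": 0},
  {"tx": -0.03, "ty": 0.02, "tz": 0, "twist": 0},
  {"tx": -0.03, "ty": 0.04, "tz": 0, "twist": 0},
  {"tx": 0, "ty": 0.03, "tz": 0, "twist": 0},
  {"tx": 0, "ty": 0, "tz": 0, "twist": 0},
  {"tx": 0, "ty": 0, "tz": 0, "twist": 0},
  {"tx": 0, "ty": 0, "tz": 0, "twist": 0},
])

```text
clock: 26.05
position: [0.5064, 0.104, 0.2776]
ee_rot: [-2.112, -2.325, 0.0]
force: [0.3, 0.1, -0.2]
width: 0.599
gripper_force: 0.0
```

```bash
python3 - <<'E'
from h import *
np.set_printoptions(precision=4,suppress=True)
im=arm.get_image('wrist');cv2.imwrite('pics/w6.png',im[:,:,::-1])
s=arm.observe();print(s['position'],s['ee_rot'],s['clock'])
for q,z in(('knob',.181),('pencil_mid',.105),('pencil_tip',.007)):
  for d in arm.place_of('wrist',q)[:2]: print(q,d['conf'],np.array(d['point'])*[640,480],ray('wrist',d['point'],z)[:2])
for d in arm.regions_of('wrist','knob')[:2]:
  r,c=np.nonzero(d['region']);print(d['conf'],c.min(),c.max(),r.min(),r.max(),len(r))
E
```

```text
[0.5064 0.1039 0.2776] [ 2.1124  2.3251 -0.0002] 26.1
knob 0.6 [421.824 105.024] [0.5634 0.2078]
knob 0.57 [248.512 373.488] [ 0.4539 -0.0187]
pencil_mid 0.65 [225.6   132.192] [0.4123 0.1753]
0.78 400 445 83 129 1706
0.19 346 444 91 405 6823
```

View pics/w6.png

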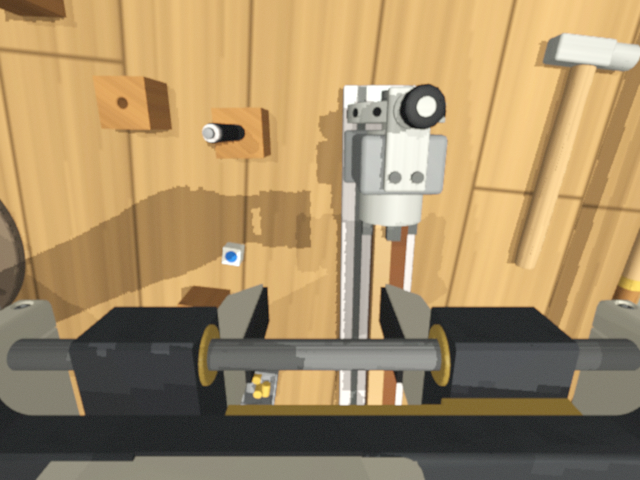

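The pencil stands upright in its block at (225,132), let go. The knob is at (422,106), about (0.5645, 0.2075). Moving over it and going down.

Request:
move_arm([
  {"tx": 0.03, "ty": 0.022, "tz": 0, "twist": 0},
  {"tx": 0.035, "ty": 0.023, "tz": 0, "twist": 0},
  {"tx": 0.032, "ty": 0.023, "tz": 0, "twist": 0},
  {"tx": 0, "ty": 0, "tz": 0.02, "twist": 0},
  {"tx": 0, "ty": 0, "tz": 0.025, "twist": 0},
  {"tx": 0, "ty": 0, "tz": 0.01, "twist": 0},
  {"tx": 0, "ty": 0, "tz": 0, "twist": 0},
  {"tx": 0, "ty": 0, "tz": 0, "twist": 0},
  {"tx": 0, "ty": 0, "tz": 0, "twist": 0},
])

```text
clock: 27.2
position: [0.5666, 0.2065, 0.2236]
ee_rot: [2.114, 2.322, 0.003]
force: [0.9, -0.0, 0.7]
width: 0.602
gripper_force: 0.0
```

```bash
python3 - <<'E'
from h import *
np.set_printoptions(precision=4,suppress=True)
im=arm.get_image('wrist');cv2.imwrite('pics/w7.png',cv2.resize(im[160:460,120:520,::-1],None,fx=1.5,fy=1.5))
s=arm.observe();p=s['position'];print(p,s['clock'],px('wrist',[p[0],p[1],.181]),px('wrist',[p[0],p[1],.19]))
for d in arm.place_of('wrist','knob')[:2]: print(d['conf'],np.array(d['point'])*[640,480],ray('wrist',d['point'],.181)[:2])
E
```

```text
[0.5666 0.2064 0.2236] 27.25 [322.803  270.8674] [322.7941 276.6773]
0.69 [319.424 270.288] [0.5644 0.2067]
```

View pics/w7.png

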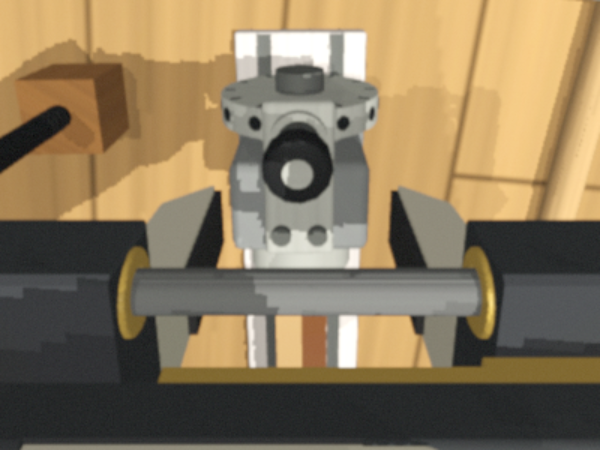

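The knob, at crop (297,165), lies between the fingers and about 2 mm to their left. I'll correct that, go down and close.

Request:
move_arm([
  {"tx": 0, "ty": -0.002, "tz": 0.015, "twist": 0},
  {"tx": 0, "ty": 0, "tz": 0.02, "twist": 0},
  {"tx": 0, "ty": 0, "tz": 0.015, "twist": 0},
  {"tx": 0, "ty": 0, "tz": 0.01, "twist": 0},
  {"tx": 0, "ty": 0, "tz": 0.002, "twist": 0},
  {"tx": 0, "ty": 0, "tz": 0, "twist": 0},
  {"tx": 0, "ty": 0, "tz": 0, "twist": 0},
])

```text
clock: 28.0
position: [0.5644, 0.2065, 0.161]
ee_rot: [2.114, 2.323, 0.002]
force: [-0.5, 1.0, -0.9]
width: 0.601
gripper_force: 0.0
```

Request:
move_arm([
  {"tx": 0, "ty": 0, "tz": 0, "twist": 0},
  {"tx": 0, "ty": 0, "tz": 0, "twist": 0},
  {"tx": 0, "ty": 0, "tz": 0, "twist": 0},
  {"tx": 0, "ty": 0, "tz": 0, "twist": 0},
  {"tx": 0, "ty": 0, "tz": 0, "twist": 0},
  {"tx": 0, "ty": 0, "tz": 0, "twist": 0},
  {"tx": 0, "ty": 0, "tz": 0, "twist": 0},
  {"tx": 0, "ty": 0, "tz": 0, "twist": 0},
  {"tx": 0, "ty": 0, "tz": 0, "twist": 0},
  {"tx": 0, "ty": 0, "tz": 0, "twist": 0},
], gripper=1, squeeze=50)

```text
clock: 29.0
position: [0.5633, 0.2061, 0.1603]
ee_rot: [-2.114, -2.324, 0.002]
force: [-5.3, -1.5, 4.2]
width: 0.307
gripper_force: 50.0
```

Request:
move_arm([
  {"tx": 0, "ty": -0.001, "tz": 0, "twist": 0},
  {"tx": 0, "ty": 0, "tz": -0.002, "twist": 0},
  {"tx": 0, "ty": 0, "tz": -0.002, "twist": 0},
  {"tx": 0, "ty": 0, "tz": -0.002, "twist": 0},
  {"tx": 0, "ty": 0, "tz": -0.002, "twist": 0},
  {"tx": 0, "ty": 0, "tz": -0.002, "twist": 0},
  {"tx": 0, "ty": 0, "tz": 0, "twist": 0},
  {"tx": 0, "ty": 0, "tz": 0, "twist": 0},
])

```text
clock: 29.8
position: [0.5632, 0.206, 0.1702]
ee_rot: [2.114, 2.323, 0.0]
force: [4.9, 2.2, -10.7]
width: 0.304
gripper_force: 50.0
```

Request:
move_arm([
  {"tx": 0, "ty": 0, "tz": -0.002, "twist": 0},
  {"tx": 0, "ty": 0, "tz": -0.002, "twist": 0},
  {"tx": 0, "ty": 0, "tz": -0.001, "twist": 0},
  {"tx": 0, "ty": 0, "tz": 0, "twist": 0},
  {"tx": 0, "ty": 0, "tz": 0, "twist": 0},
])

```text
clock: 30.3
position: [0.5632, 0.206, 0.1745]
ee_rot: [-2.114, -2.323, -0.0]
force: [6.8, 3.6, -16.3]
width: 0.309
gripper_force: 50.0
```

Request:
move_arm([
  {"tx": 0, "ty": 0, "tz": 0, "twist": 0},
  {"tx": 0, "ty": 0, "tz": 0, "twist": 0},
  {"tx": 0, "ty": 0, "tz": 0, "twist": 0},
  {"tx": 0, "ty": 0, "tz": 0, "twist": 0},
  {"tx": 0, "ty": 0, "tz": 0, "twist": 0},
  {"tx": 0, "ty": 0, "tz": 0, "twist": 0},
  {"tx": 0, "ty": 0, "tz": 0, "twist": 0},
  {"tx": 0, "ty": 0, "tz": 0, "twist": 0},
])

```text
clock: 31.1
position: [0.5632, 0.206, 0.1745]
ee_rot: [-2.114, -2.323, -0.0]
force: [6.4, 3.5, -15.8]
width: 0.302
gripper_force: 50.0
```

```bash
python3 - <<'E'
from h import *
im=arm.get_image('wrist')
s=arm.observe();print(s['position'],s['force'],s['width'],s['gripper_force'])
for q in('knob','pencil_mid'):
  for d in arm.place_of('wrist',q)[:1]: print(q,d['conf'],np.array(d['point'])*[640,480],px('wrist',s['position']+np.array([0,0,.019])))
E
```

```text
[0.56319355 0.20596803 0.17453688] [  5.99649563   4.24635174 -15.06324886] 0.3042517972232871 49.99650299549103
knob 0.79 [325.888 320.592] [322.61857385 323.31084988]
pencil_mid 0.86 [104.384 278.304] [322.61858402 323.31071047]
```

The grip is steady, the knob sits at the grasp point, and the force matches the plunger being against its stop. Handing in.

```bash
python3 -c "
from cell import arm
print(arm.sign_off())"
```

```text
the job is handed in; nothing more can be done
None
```

I drew the seam line over about 215 mm at 3 cm/s, stood the pencil back in its block, and handed in with the plunger held about 14 mm up against its stop; hand-in returned no verdict.

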